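Set out the weighing station

TASK

Set out the bench for the balance check, leaving everything upright and released: the weighing dish on the middle of the balance pan with the larger check weight standing in the middle of the dish, and the sample jar in the middle of the rubber mat. Still on the mat, stand the smaller weight straight left of the jar (as the robot sees it, along the mat) and lay the reference block straight behind the jar (the side away from the robot), white face up with its long side running left to right along the mat; leave a gap of about 3 cm between the jar and each of them. Set things down gently, without dropping them, never tip the jar over, and leave the spray bottle, carton and tube rack where they are.

Things in the scene. Friction and masses are not known exactly. Their poses are not given: they have to be found in the camera images.
- balance: Fixed bench balance: white housing, display and keys towards the robot, round flat steel pan, 120 mm diameter. Origin: on the table under the pan's centre; pan top 60 mm above it. Housing 51 mm high, reaching 140 mm to -x, 70 mm to +x, 75 mm to +-y of the origin. Axes: x away from robot, y to its left, turned up to 0.2 rad. Balance and mat may swap sides.
- mat: Fixed dark rubber bench mat, 200 mm along its x, 180 mm along its y, 3 mm thick. Origin: centre of its underside, on the table; upper face 3 mm above. Axes: +x points away from the robot ('behind' means this way), +y to the robot's left ('left' means this way), turned by at most 0.2 rad.
- dish: Round open aluminium weighing dish, loose, 50 g: outside diameter 58 mm, height 20 mm, wall 2.5 mm, floor 3 mm thick (inside diameter 53 mm). Origin: centre of its underside; z up. Starts on the table.
- weight_large: The larger of two steel check weights with a knob on top, loose, about 0.5 kg: cylinder 38 mm diameter and 50 mm high, narrow neck and small knob (24 mm) above it, 66 mm high in all. Origin: centre of its underside; z up. Starts standing on the table.
- weight_small: The smaller steel check weight of the same shape, loose, about 0.2 kg: cylinder 28 mm diameter and 36 mm high, neck and small knob (17 mm) above it, 48 mm high in all. Origin: centre of its underside; z up. Starts standing on the table.
- jar: Amber glass sample jar with paper band and white screw cap, loose, about 0.12 kg: 44 mm diameter, glass body 48 mm high, with cap (42 mm diameter, from 54 mm up) 68 mm high in all. Origin: centre of its underside; z up. Starts standing on the table.
- ref_block: Reflectance reference block: black rectangular block with a white ceramic face on top, loose, about 0.11 kg: 34 mm along its x, 60 mm along its y (long side), 22 mm high. Origin: centre of its underside; z up. Starts flat on the table, white face up.
- spray: Bystander: blue spray bottle with white head, loose, 60 mm diameter, 176 mm high, standing. Origin: centre of its underside. May swap sides with the carton.
- carton: Bystander: small cardboard carton, loose, 85 x 60 x 45 mm (x, y, z). Origin: centre of its underside.
- tube_rack: Bystander: white rack with three red-capped tubes, loose, 45 x 130 mm, 72 mm high in all, standing beyond the work. Origin: centre of its underside.
Not all that is in view belongs to the job. Leave any green look-alike of the weight_small alone.

How it is judged:
At the end, for the whole second after the job is handed in: Dish within 13 mm of pan centre, large weight within 12 mm of dish centre; jar within 15 mm (each way) of mat middle; small weight left of it, block behind it with long side along mat y (0.2 rad), gaps 15-45 mm, within 18 mm of the mat's centre lines; all upright (0.1 rad), white face up, at rest (horizontal distance between dish and balance below 0.013 m and height (world z) of dish between 0.057 and 0.064 m and horizontal distance between weight_large and dish below 0.012 m and height (world z) of weight_large between 0.06 and 0.067 m and x of jar in the frame of mat between -0.015 and 0.015 m and y of jar in the frame of mat between -0.015 and 0.015 m and horizontal distance between weight_small and jar between 0.051 and 0.081 m and x of weight_small in the frame of mat between -0.018 and 0.018 m and y of weight_small in the frame of mat above 0.03 m and horizontal distance between ref_block and jar between 0.054 and 0.084 m and y of ref_block in the frame of mat between -0.018 and 0.018 m and x of ref_block in the frame of mat above 0.03 m and angle between the y axis of ref_block and the y axis of mat, either way round below 0.2 rad and angle between each of dish, weight_large, weight_small, jar, ref_block's own z axis and vertical below 0.1 rad and linear speed of each of dish, weight_large, weight_small, jar, ref_block below 0.02 m/s and angular speed of each of dish, weight_large, weight_small, jar, ref_block below 0.2 rad/s and height (world z) of weight_small between 0 and 0.006 m and height (world z) of jar between 0 and 0.006 m and height (world z) of ref_block between 0 and 0.006 m); the robot touches nothing.
It fails at once if The spray bottle, carton or tube rack is pushed more than 20 mm (distance of any of spray, carton, tube_rack from where it was at the start of the episode above 0.02 m).
It fails at once if The glass jar is tipped by more than 0.6 rad (angle between jar's own z axis and vertical above 0.6 rad).
It fails at once if The dish or the larger weight comes down on the pan faster than 0.6 m/s, as when dropped from over 2 cm ((linear speed of dish above 0.6 m/s and horizontal distance between dish and balance below 0.05 m and height (world z) of dish below 0.08 m) or (linear speed of weight_large above 0.6 m/s and horizontal distance between weight_large and balance below 0.05 m and height (world z) of weight_large below 0.08 m)).
It fails at once if Jar, smaller weight or block comes down on the mat faster than 0.6 m/s, as when dropped from over 2 cm ((linear speed of jar above 0.6 m/s and horizontal distance between jar and mat below 0.12 m and height (world z) of jar below 0.02 m) or (linear speed of weight_small above 0.6 m/s and horizontal distance between weight_small and mat below 0.12 m and height (world z) of weight_small below 0.02 m) or (linear speed of ref_block above 0.6 m/s and horizontal distance between ref_block and mat below 0.12 m and height (world z) of ref_block below 0.02 m)).
It also fails if it takes over 118 s, if anything falls off the work surface, if the arm or the gripper's body presses on something with over 40 N, if the wrist force passes 120 N, or if a joint passes its speed limit or range.

ROBOT

A 6-joint arm with a two-finger parallel gripper is mounted at the origin on the work surface. World frame = base frame: x ahead of the robot, y to its left, z up, the work surface at z = 0. Lengths are in m, angles in rad, forces in N, time in s.
With the tool pointing down it reaches from about 0.3 to 0.775 m from the base axis. Payload 14.6 kg.
Tool frame: the origin (TCP) lies at the very end of the fingers, on their centre line; the grasp point (between the pads) lies 19 mm behind it; z points along the fingers, y is the line along which they close (so a half turn about z gives the same grasp; the last joint's range is limited). The gripper opens to 94 mm and grips with 3 to 60 N. Pads are 16 mm wide; open, the fingers measure 119 mm over their backs; the gripper's body (75 mm by 177 mm) begins 78 mm behind the grasp point.
Start: joints at [-1.402, 0.3, 1.521, -0, 1.321, -0.067], TCP at [0.128, -0.535, 0.184] pointing down, gripper open.
Joint ranges: [-3.03, 3.03], [-0.79, 2.21], [0.23, 2.52], [-1.04, 4.18], [0, 3.07], [-2.55, 2.55]. Speed limits (rad/s): [2.22, 2.22, 2.57, 3.14, 3.14, 3.14].

INTERFACE

Orientations are given as [roll, pitch, yaw] about the fixed x, y, z axes, in that order (R = Rz(yaw) Ry(pitch) Rx(roll)).
In Python, from station import ctrl, camera, camera_info, finder gives the robot as it stands.
- The arm moves only by the tool carry_out, never from a script. Its argument "motion" is a list of rows, each a list of 2 entries, a list of its own where there are three numbers: the shift along the tool's x, y, z as a fraction of full scale, then the turn about the tool's z as a fraction of full scale. A call has 1 to 12 rows; each row is the pose to reach, as a shift and turn from the pose commanded when the call began, along the tool's axes at that moment, turning the shorter way round; what a row does not reach only later rows make up. Full scale, the value 1, is 200 mm for a shift and 360 degrees for a turn. A row lasts 1/10 s, in which the tool goes at most 50 mm and 8.59 degrees, less where a joint would pass 70% of its speed; a pose out of reach is approached as far as the arm can. A call with a number of a shift or a turn outside -1 to 1 is refused whole. A call with a gripper value outside its range is refused whole. "hand" is the closure, from -1 (fully open) to 1 (shut), set as the call begins (left out, the last holds). The fingers move at their own pace and stop on an object; "force" is the grip in N (left out, the last holds). Time passes only in rows, so rows that repeat a pose let the fingers close. It gives the time, the measured TCP pose, the force, the opening and the grip force at its end, in the units of the state.
- ctrl.get_obs(): the state, without advancing time (a new reading comes with each control period).
- camera(name): name is "scene" or "top" or "wrist"; returns (picture, depth): 384x512x3 uint8, blue, green, red; 384x512 float32, m along the optical axis (not along the pixel's ray), 0 where there is no reading.
- camera_info(name): a dict with "camera_matrix" (3x3 intrinsics, pixels), "dist_coeffs" ([k1, k2, p1, p2, k3] as OpenCV has them; the pictures are not rectified), "origin" and "attitude" of the camera in the world. Camera axes: x right, y down, z forward; pixel columns grow to the right and rows downward; lengths in m; the calibration is good to about 2 mm. A picture is of the moment at which its call begins: read the wrist's pose just before it. camera_info takes no time and is no camera call; for the wrist camera it gives the pose at the moment of the call.
- ctrl.hand_in(): hands the job in; it is judged then, once.
Trained networks look in the newest picture that a camera, given by its name, has taken for a name from the list of things; names that differ only in an ending like _2 or _b are one class to them, and where a whole thing is asked for, a point or a joint stands for the part that bears it (a point fixed in the world has none). Each returns a list of dicts, best first, with "conf" (0 to 1); they miss things now and then, are a little off and sometimes report something else, mostly with a low value. They report only what shows in the picture. A call takes as long as a camera call. They do not tell look-alikes from the thing itself.
- finder.boxes_of(camera, query): "location" ([column, row] in pixels, amid what is visible of it).
- finder.cut_out(camera, query): "mask" (384x512 bool, what is visible of it) and "location" ([column, row] in pixels, amid what is visible of it).
- finder.pinpoint(camera, query): "location" ([column, row] in pixels: a listed point, or the origin of a listed thing).
The state is a dict: "time_s": time; "qpos": joint angles; "joint_vel": joint speeds; "tau": joint torques, N m; "ee_pos": TCP position; "eef_rot": TCP orientation; "force": force on the tool from outside, world axes, zero at the start; "moment": the same for the moment, N m; "grip_width": finger opening in m; "grip_force": force on a finger pad.
Only numpy, scipy, OpenCV 4.12 (cv2) and the standard library are available. Lean on these libraries where they do the work, as an engineer would, in place of code of your own. Each camera call takes 0.05 s, during which the arm holds its last target. There are 200 camera calls.

## Working session

There is one attempt and no reset: what is moved stays moved. The work goes in short steps, Python scripts to look and compute and a tool call to move; the robot and the scene stay as the last step left them, time stands still between calls to the robot, and variables do not carry over. Pictures are saved under pics/ and viewed, at most 14 in all, crops included, and the job is handed in when it is done.

Besides the shell and the picture viewer there is one more tool, called after "Emit:" by a JSON object that holds its "name" and its "arguments". carry_out: Moves the arm, as the interface text tells. Its arguments: {"type":"object","properties":{"motion":{"type":"array","items":{"type":"array"}},"hand":{"type":"number"},"force":{"type":"number"}},"required":["motion"]}

```bash
mkdir -p pics; ls
python3 - <<'E'
from station import ctrl,camera,camera_info,finder
import cv2,numpy as np
o=ctrl.get_obs();print(o)
for n in("scene","top"):
    p,d=camera(n);cv2.imwrite(f"pics/{n}0.png",p);i=camera_info(n);print(n,i)
E
```

```text
pics
{'time_s': 0.0, 'qpos': array([-1.40160402e+00,  3.00436589e-01,  1.52157620e+00,  1.99309278e-05,
        1.32071784e+00, -6.65950031e-02]), 'joint_vel': array([ 0.00078762,  0.00010273, -0.00192147,  0.00011354, -0.00052173,
       -0.00159702]), 'tau': array([-3.75242062e-04, -5.31805801e+01, -3.52741671e+01,  7.08246650e-02,
        2.43152253e-02, -5.69279723e-05]), 'ee_pos': array([ 0.12844125, -0.53449504,  0.18370735]), 'eef_rot': array([-3.14045849e+00, -9.49898748e-05,  2.35782311e-01]), 'force': array([ 0.03996299, -0.02671241,  0.50204289]), 'moment': array([ 0.0137948 , -0.00208075,  0.01020012]), 'grip_force': 0.0, 'grip_width': 0.09374891053561069}
scene {'camera_matrix': array([[347.5531537 ,   0.        , 249.74347922],
       [  0.        , 347.5531537 , 193.29392914],
       [  0.        ,   0.        ,   1.        ]]), 'dist_coeffs': array([-0.02460667,  0.        ,  0.        ,  0.        ,  0.        ]), 'origin': array([1.17036734, 0.1278179 , 0.76350812]), 'attitude': array([-2.4175042 ,  0.01790906,  1.76802942])}
top {'camera_matrix': array([[352.96791013,   0.        , 253.0381354 ],
       [  0.        , 352.96791013, 190.69655855],
       [  0.        ,   0.        ,   1.        ]]), 'dist_coeffs': array([-0.04912938,  0.        ,  0.        ,  0.        ,  0.        ]), 'origin': array([3.80575585e-01, 3.58721758e-04, 1.27729490e+00]), 'attitude': array([-2.9885756 , -0.00702917, -1.5756463 ])}
```

View pics/top0.png

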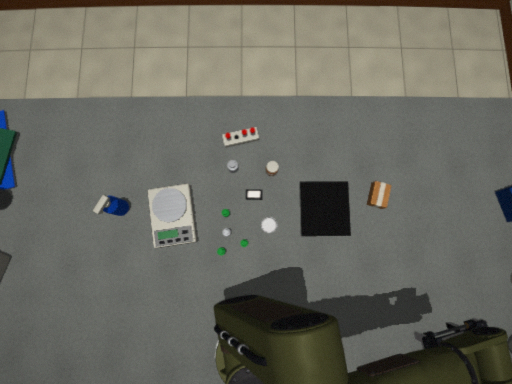

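View pics/scene0.png

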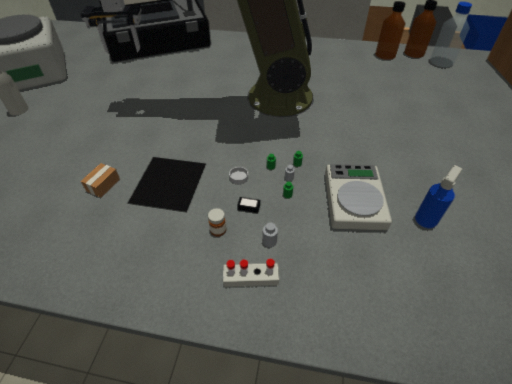

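```bash
cat > h.py <<'E'
from station import ctrl,camera,camera_info,finder
import cv2,numpy as np
from scipy.spatial.transform import Rotation as R
def ray(n,px):
    i=camera_info(n);u=cv2.undistortPoints(np.array(px,float).reshape(-1,1,2),i["camera_matrix"],i["dist_coeffs"])[:,0]
    d=np.c_[u,np.ones(len(u))]@R.from_euler('xyz',i["attitude"]).as_matrix().T
    return i["origin"],d
def at(n,px,z):
    o,d=ray(n,px);return o+d*((z-o[2])/d[:,2])[:,None]
def cloud(n,depth,mask):
    v,u=np.nonzero(mask&(depth>0));o,d=ray(n,np.c_[u,v]);return o+d*depth[v,u][:,None]
E
python3 - <<'E'
from h import *
np.set_printoptions(precision=4,suppress=True)
for n in("top","scene"):
    p,d=camera(n)
    for q in"balance mat dish weight_large weight_small jar ref_block spray carton tube_rack".split():
        r=finder.cut_out(n,q)
        for k in r[:3]:
            c=cloud(n,d,k["mask"])
            if len(c)<5: continue
            zt=np.percentile(c[:,2],95)
            t=c[c[:,2]>zt-.006]
            print(n,q,round(k["conf"],2),np.round(k["location"]),"n",len(c),"ztop %.3f"%zt,"top mid",((t.max(0)+t.min(0))/2)[:2],"size",np.ptp(t,0)[:2], "rect",[np.round(x,3) for x in cv2.minAreaRect(t[:,:2].astype(np.float32))])
E
```

```text
top balance 0.81 [175. 217.] n 2582 ztop 0.062 top mid [0.5215 0.2835] size [0.1161 0.1195] rect [array([0.521, 0.284]), array([0.119, 0.116]), np.float64(89.13)]
top mat 0.81 [325. 209.] n 2667 ztop 0.007 top mid [ 0.5151 -0.2681] size [0.2021 0.1813] rect [array([ 0.515, -0.268]), array([0.181, 0.202]), np.float64(89.772)]
top dish 0.54 [270. 224.] n 211 ztop 0.021 top mid [ 0.4528 -0.0675] size [0.0537 0.0538] rect [array([ 0.453, -0.068]), array([0.054, 0.054]), np.float64(89.19)]
top weight_small 0.55 [243. 244.] n 28 ztop 0.050 top mid [0.3878 0.0229] size [0.0137 0.0139] rect [array([0.388, 0.023]), array([0.014, 0.014]), np.float64(89.792)]
top weight_small 0.47 [225. 233.] n 54 ztop 0.051 top mid [0.4292 0.0851] size [0.014  0.0141] rect [array([0.429, 0.085]), array([0.014, 0.014]), np.float64(0.399)]
top jar 0.68 [273. 170.] n 165 ztop 0.071 top mid [ 0.6545 -0.0778] size [0.0368 0.0388] rect [array([ 0.655, -0.078]), array([0.036, 0.038]), np.float64(24.638)]
top ref_block 0.63 [256. 190.] n 159 ztop 0.026 top mid [ 0.5638 -0.0129] size [0.0335 0.0576] rect [array([ 0.564
[... 1845 characters left out ...]
039, 0.04 ]), np.float64(3.258)]
scene ref_block 0.74 [246. 206.] n 303 ztop 0.025 top mid [ 0.5653 -0.011 ] size [0.037 0.059] rect [array([ 0.565, -0.011]), array([0.059, 0.036]), np.float64(88.326)]
scene spray 0.64 [436. 199.] n 1362 ztop 0.176 top mid [0.5132 0.4774] size [0.0595 0.0439] rect [array([0.514, 0.476]), array([0.022, 0.062]), np.float64(60.039)]
scene carton 0.83 [100. 181.] n 797 ztop 0.048 top mid [ 0.5607 -0.4623] size [0.092  0.0793] rect [array([ 0.561, -0.463]), array([0.064, 0.085]), np.float64(74.68)]
scene tube_rack 0.88 [250. 275.] n 1319 ztop 0.073 top mid [0.7788 0.0367] size [0.0386 0.1051] rect [array([0.779, 0.036]), array([0.02 , 0.107]), np.float64(12.688)]
```

The top view shows the dish (270,225), small steel weight (226,232), green look-alikes (226,213; 244,243; 222,251), block (254,194), jar (272,168), large weight (233,166), balance left and mat right. The scene view agrees. The positions and sizes are plausible, so I'm going ahead.

Emit:
{"name": "carry_out", "arguments": {"motion": [[[0.2,-0.17,0],0.01],[[0.4,-0.34,0],0.025],[[0.6,-0.5,0],0.0375],[[0.8,-0.66,0],0.0375],[[0.9,-0.76,0],0.0375],[[0.9,-0.76,0],0.0375],[[0.9,-0.76,0],0.0375]], "hand": -1, "force": 10}}

```text
time_s: 1.9
ee_pos: [0.2682, -0.3449, 0.1845]
eef_rot: [3.141, -0.0, 0.002]
force: [0.5, -0.9, -0.2]
grip_width: 0.0939
grip_force: 0.0
```

Emit:
{"name": "carry_out", "arguments": {"motion": [[[0.2,-0.22,0],0],[[0.4,-0.44,0],0],[[0.6,-0.66,0],0],[[0.8,-0.88,0],0],[[0.8,-1,0],0],[[0.8,-1,0],0],[[0.8,-1,0],0]]}}

```text
time_s: 2.6
ee_pos: [0.4283, -0.145, 0.184]
eef_rot: [3.142, 0.0, 0.002]
force: [-0.1, 0.0, -0.6]
grip_width: 0.0942
grip_force: 0.0
```

```bash
cat > w.py <<'E'
from h import *
import sys
np.set_printoptions(precision=4,suppress=True)
print(ctrl.get_obs()["ee_pos"],camera_info("wrist")["origin"])
p,d=camera("wrist");cv2.imwrite(f"pics/{sys.argv[1]}.png",p)
for q in sys.argv[2:]:
    for k in finder.cut_out("wrist",q)[:4]:
        c=cloud("wrist",d,k["mask"])
        if len(c)<5: continue
        zt=np.percentile(c[:,2],95);t=c[c[:,2]>zt-.006]
        print(q,round(k["conf"],2),np.round(k["location"]),"ztop %.3f"%zt,"mid",((t.max(0)+t.min(0))/2)[:2],"size",np.ptp(t,0)[:2],"bgr",p[k["mask"]].mean(0).round())
E
python3 w.py w1 dish ref_block weight_small
```

```text
[ 0.4283 -0.145   0.184 ] [ 0.5128 -0.1447  0.3841]
dish 0.59 [199. 148.] ztop 0.020 mid [ 0.4544 -0.0658] size [0.0559 0.0572] bgr [217. 220. 220.]
ref_block 0.71 [151.  66.] ztop 0.024 mid [ 0.5634 -0.0129] size [0.0333 0.0599] bgr [170. 171. 171.]
weight_small 0.95 [ 86. 212.] ztop 0.048 mid [0.3623 0.1027] size [0.0179 0.0173] bgr [ 79. 162.  47.]
weight_small 0.83 [ 90. 168.] ztop 0.048 mid [0.4291 0.0846] size [0.0173 0.0184] bgr [185. 189. 187.]
weight_small 0.82 [ 78. 116.] ztop 0.048 mid [0.4971 0.0889] size [0.0146 0.0168] bgr [ 83. 168.  49.]
weight_small 0.62 [135. 195.] ztop 0.048 mid [0.3898 0.0233] size [0.0171 0.0177] bgr [ 88. 174.  55.]
```

View pics/w1.png

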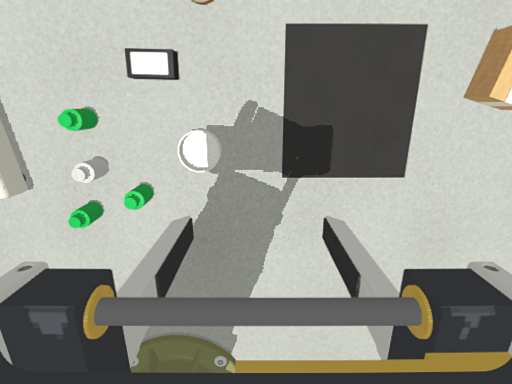

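The wrist view shows the dish at (199,150), block (152,63), steel weight (88,171) and greens at (78,119), (85,214), (138,196). It agrees with the top camera to about 2 mm.

Emit:
{"name": "carry_out", "arguments": {"motion": [[[0.07,-0.2,0.1],0],[[0.13,-0.395,0.3],0],[[0.13,-0.395,0.5],0],[[0.13,-0.395,0.7],0],[[0.13,-0.395,0.8],0],[[0.13,-0.395,0.86],0],[[0.13,-0.395,0.9],0],[[0.13,-0.395,0.9],0],[[0.13,-0.395,0.9],0]]}}

```text
time_s: 3.7
ee_pos: [0.4545, -0.0663, 0.0051]
eef_rot: [3.141, -0.001, -0.0]
force: [0.4, 0.4, 0.6]
grip_width: 0.094
grip_force: 0.0
```

Emit:
{"name": "carry_out", "arguments": {"motion": [[[0,0,0],0],[[0,0,0],0],[[0,0,0],0],[[0,0,0],0],[[0,0,0],0],[[0,0,0],0],[[0,0,0],0],[[0,0,0],0],[[0,0,0],0],[[0,0,0],0]], "hand": 1, "force": 10}}

```text
time_s: 4.7
ee_pos: [0.4539, -0.0659, 0.0042]
eef_rot: [-3.142, 0.0, 0.0]
force: [-0.6, 0.5, -0.3]
grip_width: 0.0179
grip_force: 0.0
```

```bash
python3 w.py w2 dish
python3 - <<'E'
from h import *
p,d=camera("scene");cv2.imwrite("pics/s2.png",cv2.resize(p[130:260,180:320],None,fx=4,fy=4))
print(ctrl.get_obs()["grip_width"])
E
```

```text
[ 0.4539 -0.0659  0.0042] [ 0.5384 -0.0657  0.2044]
dish 0.6 [258. 212.] ztop 0.020 mid [ 0.4545 -0.0639] size [0.0579 0.0565] bgr [160. 166. 166.]
dish 0.26 [170.  62.] ztop 0.023 mid [ 0.5644 -0.0108] size [0.0349 0.0603] bgr [168. 169. 169.]
0.005270406987930124
```

View pics/s2.png

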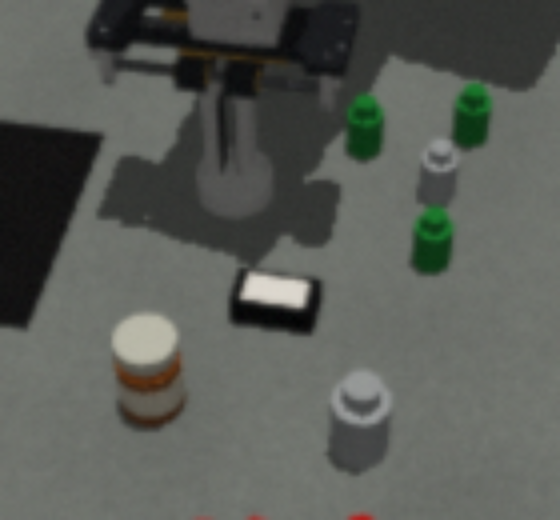

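View pics/w2.png

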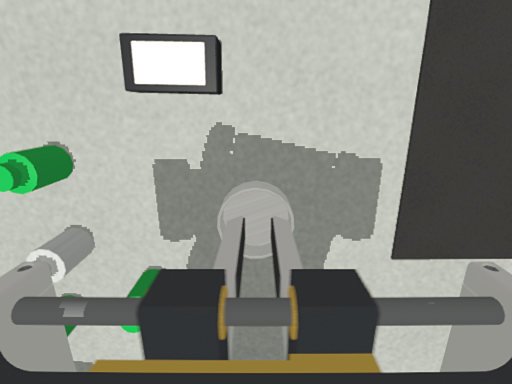

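The fingers closed inside the dish at (255,218): it is still upright and in place, but the outside grasp didn't hold. I'll probe the inside wall by opening gradually.

Emit:
{"name": "carry_out", "arguments": {"motion": [[[0,0,0],0],[[0,0,0],0],[[0,0,0],0],[[0,0,0],0],[[0,0,0],0],[[0,0,0],0],[[0,0,0],0],[[0,0,0],0]], "hand": 0.2, "force": 6}}

```text
time_s: 5.65
ee_pos: [0.4539, -0.0659, 0.0042]
eef_rot: [-3.142, -0.0, 0.0]
force: [0.1, -0.7, 0.0]
grip_width: 0.0377
grip_force: 0.0
```

```bash
python3 w.py w3 dish
```

```text
[ 0.4539 -0.0659  0.0042] [ 0.5384 -0.0657  0.2044]
dish 0.83 [259. 217.] ztop 0.020 mid [ 0.4546 -0.0642] size [0.0579 0.0558] bgr [162. 167. 167.]
```

View pics/w3.png

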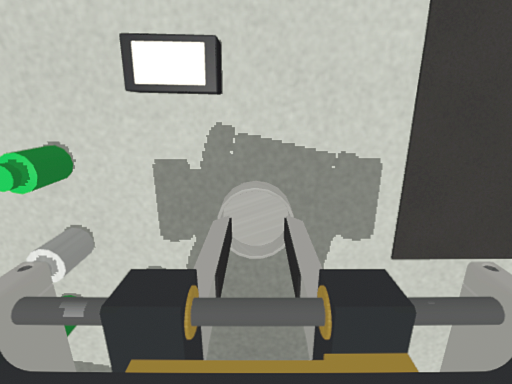

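Run:
```python
from h import *
np.set_printoptions(precision=4,suppress=True)
p,d=camera("wrist")
c=cloud("wrist",d,np.ones(d.shape,bool))
m=(abs(c[:,0]-.4545)<.06)&(abs(c[:,1]+.065)<.07)&(c[:,2]>.002)&(c[:,2]<.06)
c=c[m]
for z in np.arange(.0,.06,.005):
    s=c[(c[:,2]>=z)&(c[:,2]<z+.005)]
    if len(s): print(round(z,3),len(s),s.min(0)[:2],s.max(0)[:2])
o,dd=ray("wrist",[[256,192]]);print(dd)
i=camera_info("wrist")
Rm=R.from_euler('xyz',i["attitude"]).as_matrix()
def proj(P): return cv2.projectPoints(np.array(P)-i["origin"],cv2.Rodrigues(Rm.T)[0],np.zeros(3),i["camera_matrix"],i["dist_coeffs"])[0][:,0]
print(proj([[.4539,-.0659+.019,.0042],[.4539,-.0659-.019,.0042],[.4545,-.0642,.02],[.4545,-.0352,.02],[.4545,-.0932,.02],[.4539,-.0659+.031,.0042]]))
cv2.imwrite("pics/w4.png",cv2.resize(p[160:290,180:330],None,fx=5,fy=4.6,interpolation=cv2.INTER_NEAREST))
for r in range(180,280,6): print(r,np.round(d[r,200:316:6],3))
```

```text
0.0 2409 [ 0.4275 -0.0916] [ 0.4988 -0.0382]
0.005 267 [ 0.4274 -0.0903] [ 0.4835 -0.0379]
0.01 299 [ 0.4275 -0.0916] [ 0.4832 -0.0374]
0.015 640 [ 0.4254 -0.0922] [ 0.4833 -0.0358]
0.02 126 [ 0.4264 -0.0919] [ 0.4829 -0.0369]
0.025 80 [ 0.4493 -0.0921] [ 0.4643 -0.0397]
0.03 107 [ 0.4472 -0.0962] [ 0.4647 -0.0356]
0.035 148 [ 0.447  -0.0963] [ 0.4645 -0.0355]
0.04 169 [ 0.4474 -0.0967] [ 0.4645 -0.0349]
0.045 171 [ 0.4463 -0.0963] [ 0.4648 -0.0354]
0.05 186 [ 0.4465 -0.0966] [ 0.4647 -0.0351]
0.055 208 [ 0.4463 -0.0966] [ 0.4648 -0.0353]
[[-0.3029  0.0047 -0.9532]]
[[233.7321 216.9681]
 [281.3027 216.9699]
 [255.247  224.5513]
 [216.1809 224.5397]
 [294.3076 224.5432]
 [218.7134 216.9627]]
180 [0.212 0.212 0.212 0.213 0.211 0.212 0.212 0.213 0.211 0.211 0.212 0.212
 0.212 0.213 0.213 0.212 0.213 0.212 0.212 0.212]
186 [0.213 0.212 0.214 0.212 0.214 0.213 0.213 0.202 0.199 0.196 0.198 0.201
 0.207 0.213 0.214 0.214 0.213 0.213 0.213 0.214]
192 [0.215 0.215 0.214 0.214 0.214 0.208 0.195 0.194 0.212 0.212 0.212 0.211
 0.194 0.201 0.214 0.215 0.216 0.214 0.214 0.214]
198 [0.217 0.216 0.
[... 1057 characters left out ...]
.222 0.224 0.22
 0.215 0.21  0.207 0.156 0.15  0.151 0.151 0.229]
252 [0.144 0.144 0.145 0.145 0.151 0.23  0.208 0.209 0.213 0.214 0.213 0.212
 0.209 0.23  0.23  0.156 0.144 0.145 0.144 0.144]
258 [0.139 0.137 0.139 0.139 0.153 0.231 0.232 0.232 0.232 0.21  0.21  0.232
 0.23  0.232 0.232 0.158 0.142 0.14  0.139 0.138]
264 [0.134 0.133 0.133 0.135 0.151 0.234 0.232 0.234 0.233 0.234 0.233 0.235
 0.233 0.235 0.233 0.156 0.136 0.134 0.133 0.133]
270 [0.129 0.128 0.128 0.132 0.151 0.236 0.235 0.235 0.234 0.234 0.234 0.236
 0.235 0.236 0.235 0.156 0.132 0.128 0.128 0.129]
276 [0.124 0.124 0.124 0.129 0.153 0.237 0.237 0.236 0.238 0.237 0.237 0.237
 0.237 0.236 0.237 0.236 0.132 0.125 0.123 0.125]
```

View pics/w4.png

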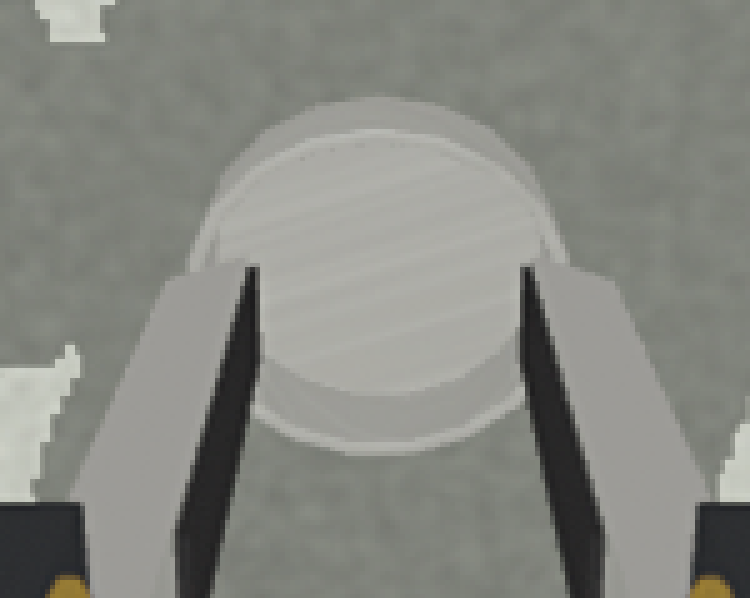

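The crop shows the fingers overlapping the dish walls (pads at (250,300) and (527,300)) with no force, so there is no wall contact at this height or direction. I'll reopen, go lower and close slightly to read the force.

Emit:
{"name": "carry_out", "arguments": {"motion": [[[0,0,0],0],[[0,0,0],0],[[0,0,0],0],[[0,0,0],0],[[0,0,0.01],0],[[0,0,0.016],0],[[0,0,0.016],0],[[0,0,0.016],0]], "hand": -0.5}}

```text
time_s: 6.6
ee_pos: [0.4539, -0.0659, 0.001]
eef_rot: [-3.142, 0.0, 0.0]
force: [-0.5, -1.0, -0.6]
grip_width: 0.07
grip_force: 0.0
```

Emit:
{"name": "carry_out", "arguments": {"motion": [[[0,0,0],0],[[0,0,0],0],[[0,0,0],0],[[0,0,0],0],[[0,0,0],0],[[0,0,0],0]], "hand": -0.16}}

```text
time_s: 7.2
ee_pos: [0.4539, -0.0659, 0.001]
eef_rot: [3.142, 0.0, 0.0]
force: [1.2, -0.5, 0.1]
grip_width: 0.0542
grip_force: 0.0
```

```bash
python3 w.py w5 dish
```

```text
[ 0.4539 -0.0659  0.001 ] [ 0.5384 -0.0657  0.2012]
dish 0.62 [257. 222.] ztop 0.020 mid [ 0.4544 -0.0652] size [0.0582 0.0549] bgr [162. 168. 168.]
```

Emit:
{"name": "carry_out", "arguments": {"motion": [[[0,0,0],0],[[0,0,0],-0.02],[[0,0,0],-0.04],[[0,0,0],-0.06],[[0,0,0],-0.08],[[0,0,0],-0.1],[[0,0,0],-0.12],[[0,0,0],-0.125],[[0,0,0],-0.125],[[0,0,0],-0.125]], "hand": -0.5}}

```text
time_s: 8.3
ee_pos: [0.454, -0.0659, 0.001]
eef_rot: [3.142, -0.0, 0.784]
force: [-0.1, -0.9, 0.7]
grip_width: 0.0705
grip_force: 0.0
```

Emit:
{"name": "carry_out", "arguments": {"motion": [[[0,0,0],0],[[0,0,0],0],[[0,0,0],0],[[0,0,0],0],[[0,0,0],0],[[0,0,0],0]], "hand": -0.16}}

```text
time_s: 8.9
ee_pos: [0.4539, -0.0659, 0.001]
eef_rot: [-3.142, 0.0, 0.786]
force: [-0.6, 1.0, 0.4]
grip_width: 0.0542
grip_force: 0.0
```

Emit:
{"name": "carry_out", "arguments": {"motion": [[[0,0,0],0],[[0,0,0],0],[[0,0,0],0],[[0,0,0],0]], "hand": 0}}

```text
time_s: 9.3
ee_pos: [0.454, -0.0659, 0.0011]
eef_rot: [3.142, -0.0, 0.786]
force: [0.3, -0.2, 0.5]
grip_width: 0.0467
grip_force: 0.0
```

```bash
python3 w.py w6 dish; python3 -c "
import cv2;p=cv2.imread('pics/w6.png');cv2.imwrite('pics/w6c.png',cv2.resize(p[160:300,170:340],None,fx=4,fy=4))"
```

```text
[ 0.454  -0.0659  0.0011] [ 0.5138 -0.0063  0.2012]
dish 0.71 [257. 221.] ztop 0.020 mid [ 0.4548 -0.0638] size [0.057 0.057] bgr [162. 167. 167.]
```

View pics/w6c.png

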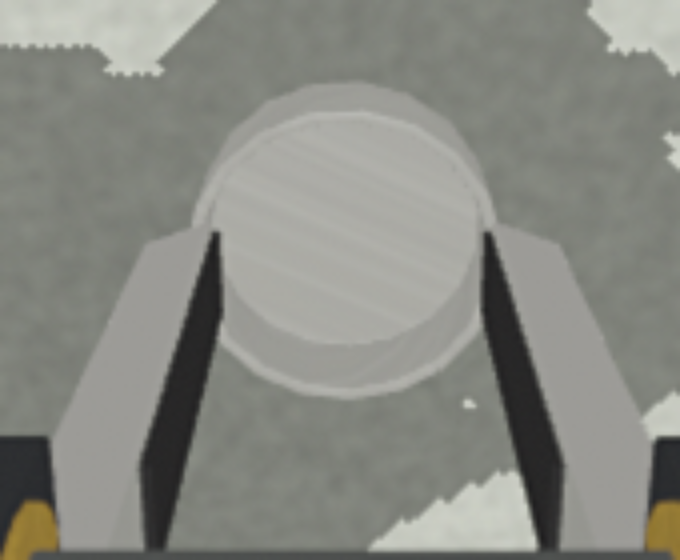

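The crop shows the finger ends at (215,232) and (487,232) lying over the rim, not cut by it. They may really end above the dish, so I'll measure the fingertip height from depth.

Run:
```python
from h import *
np.set_printoptions(precision=4,suppress=True)
o=ctrl.get_obs()
p,d=camera("wrist")
c=cloud("wrist",d,np.ones(d.shape,bool))
t=(c-o["ee_pos"])@R.from_euler('xyz',o["eef_rot"]).as_matrix()
m=(abs(t[:,0])<.02)&(abs(t[:,1])>.02)&(abs(t[:,1])<.045)&(t[:,2]<.0)
t=t[m]
for z in np.arange(-.06,0,.003):
    s=t[(t[:,2]>=z)&(t[:,2]<z+.003)]
    if len(s): print(round(z,3),len(s),s.min(0)[:2],s.max(0)[:2],np.abs(s[:,1]).min())
# scene: finger points
p,d=camera("scene");c=cloud("scene",d,np.ones(d.shape,bool))
m=(np.hypot(c[:,0]-.454,c[:,1]+.0659)<.055)&(c[:,2]>.004)&(c[:,2]<.07);c=c[m]
for z in np.arange(.004,.07,.004):
    s=c[(c[:,2]>=z)&(c[:,2]<z+.004)]
    if len(s): print("sc",round(z,3),len(s),s.min(0)[:2],s.max(0)[:2])
cv2.imwrite("pics/s7.png",cv2.resize(p[130:200,200:280],None,fx=8,fy=8))
```

```text
-0.06 144 [-0.0077 -0.0349] [0.0108 0.0359] 0.02300146199619265
-0.057 139 [-0.0076 -0.035 ] [0.0105 0.0359] 0.023065267149217583
-0.054 126 [-0.0047 -0.0352] [0.0104 0.0357] 0.02300200482184204
-0.051 128 [-0.0075 -0.0353] [0.0105 0.0356] 0.022959942181543045
-0.048 120 [-0.007  -0.0352] [0.0105 0.0358] 0.02295810137005226
-0.045 107 [-0.0035 -0.0351] [0.0104 0.0357] 0.023057869926919564
-0.042 107 [-0.0073 -0.0349] [0.0103 0.0355] 0.023019091344751635
-0.039 100 [-0.0027 -0.0348] [0.0104 0.0354] 0.02299898821841299
-0.036 96 [-0.0079 -0.0344] [0.0106 0.0356] 0.023039798800410283
-0.033 87 [-0.007  -0.0347] [0.0103 0.0352] 0.02304044527136457
-0.03 81 [-0.0079 -0.0336] [0.0102 0.0343] 0.023023927438939037
-0.027 61 [-0.0063 -0.0312] [0.0103 0.0315] 0.023020768333505356
-0.024 45 [-0.0077 -0.0282] [0.0102 0.0296] 0.023048830596435917
-0.021 141 [-0.0179 -0.0282] [0.0199 0.0261] 0.020173695105101305
-0.018 69 [-0.0171 -0.0284] [0.0194 0.0261] 0.020320074082580488
-0.015 39 [-0.017  -0.0264] [0.0199 0.0249] 0.020026543624965372
-0.012 45 [-0.0171 -0.0276] [0.0192 0.0253] 0.020129350131
[... 309 characters left out ...]
 0.4272 -0.0875] [ 0.4851 -0.0366]
sc 0.016 31 [ 0.4273 -0.0878] [ 0.4842 -0.0367]
sc 0.02 23 [ 0.4281 -0.0821] [ 0.4845 -0.0371]
sc 0.024 3 [ 0.4409 -0.083 ] [ 0.4811 -0.046 ]
sc 0.028 8 [ 0.4324 -0.0798] [ 0.4821 -0.0369]
sc 0.032 11 [ 0.4369 -0.096 ] [ 0.4848 -0.037 ]
sc 0.036 12 [ 0.4358 -0.0956] [ 0.4858 -0.0372]
sc 0.04 13 [ 0.4343 -0.0956] [ 0.4838 -0.0371]
sc 0.044 10 [ 0.4353 -0.0909] [ 0.4858 -0.0373]
sc 0.048 12 [ 0.4363 -0.0945] [ 0.4861 -0.0372]
sc 0.052 13 [ 0.4345 -0.0979] [ 0.4856 -0.0366]
sc 0.056 12 [ 0.435  -0.0982] [ 0.4861 -0.037 ]
sc 0.06 13 [ 0.435  -0.0969] [ 0.4859 -0.0366]
sc 0.064 13 [ 0.436  -0.0975] [ 0.4854 -0.0367]
sc 0.068 1 [ 0.4397 -0.0391] [ 0.4397 -0.0391]
```

View pics/s7.png

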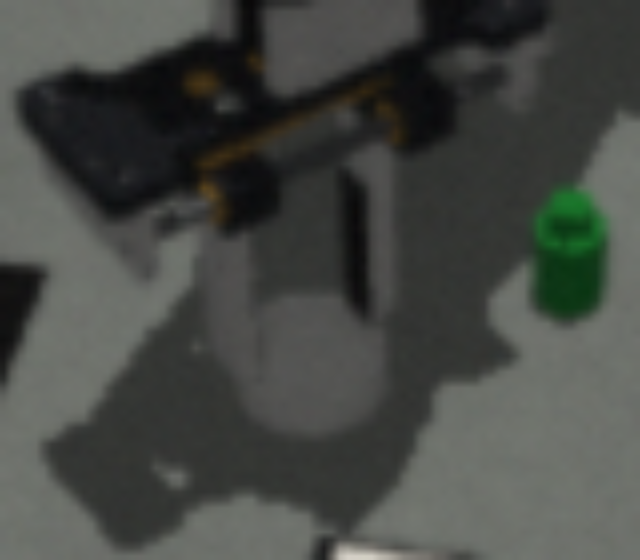

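Depth shows the fingers ending about 22 mm above the reported TCP. The tips were at z≈23 mm, just over the 20 mm dish, so the gripper closed on air. I'll offset heights by −22 mm from here on and go down while watching the force.

Emit:
{"name": "carry_out", "arguments": {"motion": [[[0,0,0],0.02],[[0,0,0],0.04],[[0,0,0],0.06],[[0,0,0],0.08],[[0,0,0],0.1],[[0,0,0],0.12],[[0,0,0],0.125],[[0,0,0],0.125],[[0,0,0.02],0.125],[[0,0,0.04],0.125],[[0,0,0.06],0.125],[[0,0,0.06],0.125]], "hand": -0.7}}

```text
time_s: 10.7
ee_pos: [0.4535, -0.0658, -0.0117]
eef_rot: [-3.141, 0.001, 0.001]
force: [-0.3, -0.5, 0.4]
grip_width: 0.0802
grip_force: 0.0
```

Emit:
{"name": "carry_out", "arguments": {"motion": [[[0,0,0.005],0],[[0,0,0.01],0],[[0,0,0.015],0],[[0,0,0.02],0],[[0,0,0.02],0],[[0,0,0.02],0]]}}

```text
time_s: 11.3
ee_pos: [0.454, -0.0659, -0.0149]
eef_rot: [3.142, -0.0, 0.0]
force: [0.5, -0.2, -0.3]
grip_width: 0.08
grip_force: 0.0
```

Confirmed: reported z is −15 mm and there is still no contact. Now I'll close.

Emit:
{"name": "carry_out", "arguments": {"motion": [[[0,0,0],0],[[0,0,0],0],[[0,0,0],0],[[0,0,0],0],[[0,0,0],0],[[0,0,0],0],[[0,0,0],0],[[0,0,0],0]], "hand": 1, "force": 10}}

```text
time_s: 12.1
ee_pos: [0.454, -0.0659, -0.0149]
eef_rot: [-3.142, -0.0, 0.0]
force: [-0.1, 0.3, 0.7]
grip_width: 0.0562
grip_force: 10.0
```

Emit:
{"name": "carry_out", "arguments": {"motion": [[[0,0,-0.1],0],[[0,0,-0.25],0],[[0,0,-0.45],0],[[0,-0.1,-0.6],0],[[0.05,-0.3,-0.7],0],[[0.1,-0.5,-0.7],0],[[0.15,-0.7,-0.7],0],[[0.17,-0.85,-0.7],0],[[0.17,-0.95,-0.7],0],[[0.17,-1,-0.7],0],[[0.17,-1,-0.7],0]]}}

```text
time_s: 13.2
ee_pos: [0.4877, 0.1347, 0.1249]
eef_rot: [3.142, 0.0, 0.001]
force: [-0.7, -1.3, -1.1]
grip_width: 0.0565
grip_force: 10.0
```

Emit:
{"name": "carry_out", "arguments": {"motion": [[[0.05,-0.2,0],0],[[0.1,-0.4,0],0],[[0.15,-0.6,0],0],[[0.17,-0.7,0],0],[[0.17,-0.755,0],0],[[0.17,-0.755,0.1],0],[[0.17,-0.755,0.25],0],[[0.17,-0.755,0.33],0],[[0.17,-0.755,0.36],0],[[0.17,-0.755,0.36],0],[[0.17,-0.755,0.36],0]]}}

```text
time_s: 14.3
ee_pos: [0.5225, 0.2848, 0.0542]
eef_rot: [-3.141, -0.001, -0.0]
force: [0.7, -1.0, -0.8]
grip_width: 0.0564
grip_force: 10.0
```

Emit:
{"name": "carry_out", "arguments": {"motion": [[[0,0,0.01],0],[[0,0,0.02],0],[[0,0,0.028],0],[[0,0,0.034],0],[[0,0,0.037],0],[[0,0,0.037],0]]}}

```text
time_s: 14.9
ee_pos: [0.5219, 0.2851, 0.0456]
eef_rot: [3.142, 0.0, 0.0]
force: [-0.9, 1.0, -0.3]
grip_width: 0.0566
grip_force: 10.0
```

Emit:
{"name": "carry_out", "arguments": {"motion": [[[0,0,0],0],[[0,0,0],0],[[0,0,0],0],[[0,0,0],0],[[0,0,-0.1],0],[[0,0,-0.25],0],[[0,0,-0.45],0],[[0,0.1,-0.5],0],[[0,0.25,-0.5],0],[[0,0.25,-0.5],0]], "hand": -1}}

```text
time_s: 15.9
ee_pos: [0.5222, 0.2329, 0.1462]
eef_rot: [3.141, -0.001, -0.002]
force: [-0.1, 0.1, 0.1]
grip_width: 0.0943
grip_force: 0.0
```

```bash
python3 w.py w8 dish balance weight_large jar
```

```text
[0.5222 0.2329 0.1462] [0.6065 0.233  0.3464]
dish 0.62 [209. 190.] ztop 0.079 mid [0.5222 0.2873] size [0.0571 0.0564] bgr [154. 159. 159.]
balance 0.57 [234. 200.] ztop 0.060 mid [0.522  0.2876] size [0.1198 0.1188] bgr [168. 179. 174.]
weight_large 0.63 [414.  48.] ztop 0.065 mid [0.6651 0.069 ] size [0.0225 0.0228] bgr [167. 171. 169.]
jar 0.73 [503.  68.] ztop 0.016 mid [ 0.6522 -0.0545] size [0.0276 0.0104] bgr [ 68.  96. 123.]
```

Emit:
{"name": "carry_out", "arguments": {"motion": [[[0.15,0.15,0],0],[[0.3,0.35,0],0],[[0.45,0.55,0],0],[[0.6,0.75,0],0],[[0.715,0.84,0],0],[[0.715,0.84,0],0],[[0.715,0.84,0.15],0],[[0.715,0.84,0.35],0],[[0.715,0.84,0.55],0],[[0.715,0.84,0.68],0],[[0.715,0.84,0.72],0],[[0.715,0.84,0.72],0]]}}

```text
time_s: 17.35
ee_pos: [0.6644, 0.068, 0.001]
eef_rot: [-3.142, 0.002, 0.001]
force: [-0.0, -0.6, -0.3]
grip_width: 0.0939
grip_force: 0.0
```

Emit:
{"name": "carry_out", "arguments": {"motion": [[[0,0,0],0],[[0,0,0],0],[[0,0,0],0],[[0,0,0],0],[[0,0,0],0],[[0,0,0],0],[[0,0,0],0],[[0,0,0],0],[[0,0,0],0],[[0,0,0],0]], "hand": 1, "force": 40}}

```text
time_s: 18.35
ee_pos: [0.665, 0.0669, 0.0017]
eef_rot: [3.141, -0.0, 0.0]
force: [0.3, -2.4, 1.5]
grip_width: 0.0374
grip_force: 40.0
```

Emit:
{"name": "carry_out", "arguments": {"motion": [[[0,0,-0.1],0],[[0,0,-0.25],0],[[0,0,-0.45],0],[[-0.05,-0.1,-0.6],0],[[-0.15,-0.25,-0.65],0],[[-0.3,-0.4,-0.65],0],[[-0.45,-0.6,-0.65],0],[[-0.6,-0.8,-0.65],0],[[-0.7,-0.92,-0.65],0],[[-0.715,-1,-0.65],0],[[-0.715,-1,-0.65],0],[[-0.715,-1,-0.65],0]]}}

```text
time_s: 19.55
ee_pos: [0.5222, 0.2668, 0.1312]
eef_rot: [3.141, 0.001, 0.0]
force: [0.0, -0.3, -4.6]
grip_width: 0.0372
grip_force: 40.0
```

Emit:
{"name": "carry_out", "arguments": {"motion": [[[0,-0.05,0],0],[[0,-0.095,0],0],[[0,-0.095,0.05],0],[[0,-0.095,0.12],0],[[0,-0.095,0.2],0],[[0,-0.095,0.25],0],[[0,-0.095,0.28],0],[[0,-0.095,0.28],0],[[0,-0.095,0.28],0]]}}

```text
time_s: 20.45
ee_pos: [0.5221, 0.2862, 0.076]
eef_rot: [-3.141, -0.001, 0.0]
force: [0.2, -0.2, -4.6]
grip_width: 0.0372
grip_force: 40.0
```

Bottom is now about 10 mm above the dish floor. I'll lower the last bit while watching the force.

Emit:
{"name": "carry_out", "arguments": {"motion": [[[0,0,0.01],0],[[0,0,0.02],0],[[0,0,0.03],0],[[0,0,0.04],0],[[0,0,0.048],0],[[0,0,0.052],0],[[0,0,0.052],0],[[0,0,0.052],0]]}}

```text
time_s: 21.25
ee_pos: [0.5219, 0.2861, 0.0653]
eef_rot: [-3.142, -0.0, 0.0]
force: [0.7, 0.9, -4.2]
grip_width: 0.037
grip_force: 40.0
```

Emit:
{"name": "carry_out", "arguments": {"motion": [[[0,0,0.003],0],[[0,0,0.006],0],[[0,0,0.006],0],[[0,0,0.006],0]]}}

```text
time_s: 21.65
ee_pos: [0.522, 0.2862, 0.0646]
eef_rot: [-3.141, -0.001, 0.0]
force: [-2.7, -2.2, 5.5]
grip_width: 0.0373
grip_force: 40.0
```

Emit:
{"name": "carry_out", "arguments": {"motion": [[[0,0,0],0],[[0,0,0],0],[[0,0,0],0],[[0,0,-0.02],0],[[0,0,-0.1],0],[[0,0,-0.25],0],[[0,0.1,-0.4],0],[[0.05,0.3,-0.45],0],[[0.15,0.5,-0.45],0],[[0.3,0.7,-0.45],0],[[0.3,0.9,-0.45],0],[[0.3,1,-0.45],0]], "hand": -1}}

```text
time_s: 22.85
ee_pos: [0.5823, 0.0832, 0.154]
eef_rot: [3.141, 0.0, -0.002]
force: [1.0, -0.0, -0.4]
grip_width: 0.0944
grip_force: 0.0
```

```bash
python3 w.py w9 dish weight_large jar ref_block
```

```text
[0.5823 0.0832 0.154 ] [0.6668 0.0832 0.3541]
dish 0.74 [100. 228.] ztop 0.080 mid [0.5221 0.2831] size [0.058  0.0543] bgr [164. 170. 170.]
weight_large 0.58 [ 73. 246.] ztop 0.129 mid [0.5661 0.2282] size [0.0987 0.1395] bgr [152. 155. 154.]
jar 0.95 [398. 117.] ztop 0.069 mid [ 0.656  -0.0726] size [0.0403 0.0429] bgr [170. 189. 198.]
jar 0.63 [254. 279.] ztop 0.048 mid [0.4288 0.0898] size [0.0168 0.0162] bgr [126. 130. 128.]
ref_block 0.85 [328. 189.] ztop 0.024 mid [ 0.5651 -0.0067] size [0.034  0.0603] bgr [130. 134. 134.]
```

Emit:
{"name": "carry_out", "arguments": {"motion": [[[0.1,0.2,0],0],[[0.2,0.4,0],0],[[0.3,0.6,0],0],[[0.37,0.75,0],0],[[0.37,0.81,0],0],[[0.37,0.81,0.1],0],[[0.37,0.81,0.3],0],[[0.37,0.81,0.5],0],[[0.37,0.81,0.68],0],[[0.37,0.81,0.78],0],[[0.37,0.81,0.81],0],[[0.37,0.81,0.81],0]]}}

```text
time_s: 24.3
ee_pos: [0.6558, -0.0746, -0.008]
eef_rot: [-3.141, 0.001, 0.001]
force: [0.8, 0.9, 0.3]
grip_width: 0.0937
grip_force: 0.0
```

Emit:
{"name": "carry_out", "arguments": {"motion": [[[0,0,0],0],[[0,0,0],0],[[0,0,0],0],[[0,0,0],0],[[0,0,0],0],[[0,0,0],0],[[0,0,0],0],[[0,0,0],0],[[0,0,0],0]], "hand": 1, "force": 15}}

```text
time_s: 25.2
ee_pos: [0.656, -0.0759, -0.0079]
eef_rot: [3.142, -0.0, 0.0]
force: [-0.3, -0.4, 0.8]
grip_width: 0.0439
grip_force: 15.0
```

Emit:
{"name": "carry_out", "arguments": {"motion": [[[0,0,-0.1],0],[[0,0,-0.25],0],[[0,0.05,-0.4],0],[[-0.1,0.15,-0.45],0],[[-0.25,0.35,-0.45],0],[[-0.4,0.55,-0.45],0],[[-0.55,0.75,-0.45],0],[[-0.68,0.9,-0.45],0],[[-0.71,0.965,-0.45],0],[[-0.71,0.965,-0.45],0],[[-0.71,0.965,-0.35],0],[[-0.71,0.965,-0.2],0]]}}

```text
time_s: 26.4
ee_pos: [0.5159, -0.2683, 0.0328]
eef_rot: [3.14, -0.003, 0.001]
force: [1.1, -0.4, -1.5]
grip_width: 0.0439
grip_force: 15.0
```

Emit:
{"name": "carry_out", "arguments": {"motion": [[[0,0,0.04],0],[[0,0,0.1],0],[[0,0,0.14],0],[[0,0,0.16],0],[[0,0,0.17],0],[[0,0,0.178],0],[[0,0,0.183],0],[[0,0,0.183],0],[[0,0,0.183],0]]}}

```text
time_s: 27.3
ee_pos: [0.514, -0.269, -0.0043]
eef_rot: [3.141, -0.0, 0.0]
force: [-0.4, 0.6, -1.4]
grip_width: 0.0441
grip_force: 15.0
```

Emit:
{"name": "carry_out", "arguments": {"motion": [[[0,0,0.003],0],[[0,0,0.005],0],[[0,0,0.005],0]]}}

```text
time_s: 27.6
ee_pos: [0.5141, -0.269, -0.005]
eef_rot: [3.141, -0.0, 0.0]
force: [-2.3, 1.5, 5.1]
grip_width: 0.0438
grip_force: 15.0
```

Emit:
{"name": "carry_out", "arguments": {"motion": [[[0,0,0],0],[[0,0,0],0],[[0,0,0],0],[[0,0,0],0],[[0,0,-0.1],0],[[0,0,-0.25],0],[[0,0,-0.45],0],[[0.05,-0.1,-0.6],0],[[0.1,-0.3,-0.7],0],[[0.2,-0.5,-0.7],0],[[0.25,-0.55,-0.7],0],[[0.25,-0.55,-0.7],0]], "hand": -1}}

```text
time_s: 28.8
ee_pos: [0.5647, -0.1577, 0.1342]
eef_rot: [3.142, 0.0, 0.003]
force: [-0.1, -0.7, -0.0]
grip_width: 0.0942
grip_force: 0.0
```

```bash
python3 w.py w10 jar ref_block weight_small mat
python3 - <<'E'
from h import *
p,d=camera("wrist")
for k in finder.cut_out("wrist","ref_block")[:1]:
    c=cloud("wrist",d,k["mask"]);t=c[c[:,2]>.016]
    print(cv2.minAreaRect(t[:,:2].astype(np.float32)))
E
```

```text
[ 0.5647 -0.1577  0.1342] [ 0.6492 -0.1573  0.3342]
jar 0.61 [354. 220.] ztop 0.072 mid [ 0.5348 -0.2507] size [0.0786 0.0806] bgr [178. 197. 209.]
ref_block 0.83 [137. 180.] ztop 0.023 mid [ 0.5641 -0.0132] size [0.0349 0.0602] bgr [153. 154. 154.]
weight_small 0.87 [ 63. 230.] ztop 0.048 mid [0.497  0.0876] size [0.0164 0.018 ] bgr [ 79. 163.  46.]
mat 0.75 [333. 190.] ztop 0.004 mid [ 0.513  -0.2722] size [0.2007 0.1829] bgr [60. 62. 64.]
((0.5650320649147034, -0.01113620214164257), (0.05941837280988693, 0.03405595198273659), 88.50527954101562)
```

Emit:
{"name": "carry_out", "arguments": {"motion": [[[0,-0.2,0],0],[[0,-0.4,0],0],[[0,-0.6,0],0],[[0,-0.735,0],0],[[0,-0.735,0.05],0],[[0,-0.735,0.2],0],[[0,-0.735,0.4],0],[[0,-0.735,0.6],0],[[0,-0.735,0.7],0],[[0,-0.735,0.74],0],[[0,-0.735,0.745],0],[[0,-0.735,0.745],0]]}}

```text
time_s: 30.35
ee_pos: [0.5645, -0.0124, -0.0136]
eef_rot: [3.141, -0.001, -0.0]
force: [0.4, -0.0, 0.8]
grip_width: 0.0941
grip_force: 0.0
```

Emit:
{"name": "carry_out", "arguments": {"motion": [[[0,0,0],0],[[0,0,0],0],[[0,0,0],0],[[0,0,0],0],[[0,0,0],0],[[0,0,0],0],[[0,0,0],0],[[0,0,0],0]], "hand": 1, "force": 20}}

```text
time_s: 31.15
ee_pos: [0.564, -0.0118, -0.0144]
eef_rot: [-3.142, -0.0, 0.0]
force: [-1.4, 0.7, 4.5]
grip_width: 0.0599
grip_force: 20.0
```

Emit:
{"name": "carry_out", "arguments": {"motion": [[[0,0,-0.1],0],[[0,0,-0.25],0],[[0,0.05,-0.4],0],[[0.05,0.2,-0.45],0],[[0.095,0.4,-0.45],0],[[0.095,0.6,-0.45],0],[[0.095,0.8,-0.45],0],[[0.095,0.93,-0.45],0],[[0.095,1,-0.45],0],[[0.095,1,-0.45],0]]}}

```text
time_s: 32.15
ee_pos: [0.5827, -0.2129, 0.075]
eef_rot: [-3.141, 0.001, -0.002]
force: [-0.2, 0.1, -1.6]
grip_width: 0.0597
grip_force: 20.0
```

Emit:
{"name": "carry_out", "arguments": {"motion": [[[0,0.15,0],0],[[0,0.25,0],0],[[0,0.29,0],0],[[0,0.29,0.1],0],[[0,0.29,0.22],0],[[0,0.29,0.32],0],[[0,0.29,0.38],0],[[0,0.29,0.41],0],[[0,0.29,0.425],0],[[0,0.29,0.43],0],[[0,0.29,0.43],0],[[0,0.29,0.43],0]]}}

```text
time_s: 33.35
ee_pos: [0.5833, -0.27, -0.0098]
eef_rot: [3.141, -0.001, 0.0]
force: [-0.4, 0.5, -1.0]
grip_width: 0.0595
grip_force: 20.0
```

Emit:
{"name": "carry_out", "arguments": {"motion": [[[0,0,0.004],0],[[0,0,0.007],0],[[0,0,0.009],0],[[0,0,0.009],0]]}}

```text
time_s: 33.75
ee_pos: [0.5832, -0.27, -0.0113]
eef_rot: [3.141, -0.001, 0.0]
force: [-3.3, 2.0, 7.1]
grip_width: 0.0594
grip_force: 20.0
```

Emit:
{"name": "carry_out", "arguments": {"motion": [[[0,0,0],0],[[0,0,0],0],[[0,0,0],0],[[0,0,-0.1],0],[[0,0,-0.25],0],[[0,0,-0.45],0],[[0,-0.1,-0.65],0],[[-0.1,-0.3,-0.75],0],[[-0.25,-0.5,-0.75],0],[[-0.4,-0.7,-0.75],0],[[-0.4,-0.9,-0.75],0],[[-0.4,-0.9,-0.75],0]], "hand": -1}}

```text
time_s: 34.95
ee_pos: [0.5025, -0.0866, 0.1382]
eef_rot: [-3.141, -0.001, 0.003]
force: [-0.2, 1.0, 0.5]
grip_width: 0.094
grip_force: 0.0
```

```bash
python3 w.py w11 jar ref_block weight_small
```

```text
[ 0.5025 -0.0866  0.1382] [ 0.5868 -0.0862  0.3384]
jar 0.93 [418. 178.] ztop 0.071 mid [ 0.5144 -0.2717] size [0.0422 0.0426] bgr [177. 199. 210.]
ref_block 0.85 [417. 107.] ztop 0.026 mid [ 0.5842 -0.2732] size [0.0346 0.0613] bgr [157. 158. 158.]
weight_small 0.9 [112. 180.] ztop 0.047 mid [0.4987 0.0859] size [0.0171 0.0177] bgr [ 79. 169.  42.]
weight_small 0.81 [124. 233.] ztop 0.047 mid [0.4297 0.082 ] size [0.0178 0.0166] bgr [183. 186. 185.]
weight_small 0.74 [122. 272.] ztop 0.036 mid [0.4466 0.028 ] size [0.1784 0.1406] bgr [ 65. 138.  38.]
```

Emit:
{"name": "carry_out", "arguments": {"motion": [[[-0.1,-0.2,0],0],[[-0.2,-0.4,0],0],[[-0.3,-0.6,0],0],[[-0.365,-0.8,0],0],[[-0.365,-0.875,0],0],[[-0.365,-0.875,0],0],[[-0.365,-0.875,0.2],0],[[-0.365,-0.875,0.4],0],[[-0.365,-0.875,0.6],0],[[-0.365,-0.875,0.71],0],[[-0.365,-0.875,0.755],0],[[-0.365,-0.875,0.755],0]], "hand": -0.3}}

```text
time_s: 36.35
ee_pos: [0.4299, 0.0841, -0.014]
eef_rot: [3.141, 0.002, -0.001]
force: [-0.2, -0.3, 1.3]
grip_width: 0.0609
grip_force: 0.0
```

Emit:
{"name": "carry_out", "arguments": {"motion": [[[0,0,0],0],[[0,0,0],0],[[0,0,0],0],[[0,0,0],0],[[0,0,0],0],[[0,0,0],0],[[0,0,0],0],[[0,0,0],0]], "hand": 1, "force": 25}}

```text
time_s: 37.15
ee_pos: [0.4303, 0.0852, -0.0129]
eef_rot: [-3.141, -0.001, 0.0]
force: [-1.0, 1.1, 5.6]
grip_width: 0.0273
grip_force: 25.0
```

Emit:
{"name": "carry_out", "arguments": {"motion": [[[0,0,-0.1],0],[[0,0,-0.25],0],[[0,0,-0.42],0],[[0,0.1,-0.5],0],[[0.1,0.25,-0.5],0],[[0.2,0.45,-0.5],0],[[0.3,0.65,-0.5],0],[[0.42,0.85,-0.5],0],[[0.42,0.95,-0.5],0],[[0.42,1,-0.5],0],[[0.42,1,-0.5],0]]}}

```text
time_s: 38.25
ee_pos: [0.5135, -0.1153, 0.0863]
eef_rot: [-3.141, 0.001, -0.001]
force: [0.0, 1.1, -2.5]
grip_width: 0.0273
grip_force: 25.0
```

Emit:
{"name": "carry_out", "arguments": {"motion": [[[0,0.15,0],0],[[0,0.3,0],0],[[0,0.4,0],0],[[0,0.435,0],0],[[0,0.435,0.1],0],[[0,0.435,0.25],0],[[0,0.435,0.36],0],[[0,0.435,0.42],0],[[0,0.435,0.455],0],[[0,0.435,0.475],0],[[0,0.435,0.475],0],[[0,0.435,0.475],0]]}}

```text
time_s: 39.45
ee_pos: [0.5144, -0.202, -0.0076]
eef_rot: [3.141, -0.001, 0.0]
force: [0.1, 0.6, -2.6]
grip_width: 0.0276
grip_force: 25.0
```

Emit:
{"name": "carry_out", "arguments": {"motion": [[[0,0,0.005],0],[[0,0,0.009],0],[[0,0,0.012],0],[[0,0,0.014],0],[[0,0,0.014],0]]}}

```text
time_s: 39.95
ee_pos: [0.5143, -0.202, -0.0099]
eef_rot: [3.141, -0.001, 0.0]
force: [-5.2, 2.0, 11.8]
grip_width: 0.0269
grip_force: 25.0
```

Contact. I'll open to about 38 mm only (the jar is close), go up, then back away.

Emit:
{"name": "carry_out", "arguments": {"motion": [[[0,0,0],0],[[0,0,0],0],[[0,0,0],0],[[0,0,-0.1],0],[[0,0,-0.25],0],[[0,0,-0.45],0],[[0,0,-0.65],0],[[-0.2,-0.1,-0.8],0],[[-0.4,-0.3,-0.9],0],[[-0.6,-0.5,-0.9],0],[[-0.6,-0.5,-0.9],0],[[-0.6,-0.5,-0.9],0]], "hand": 0.2}}

```text
time_s: 41.15
ee_pos: [0.393, -0.1008, 0.1696]
eef_rot: [3.141, -0.002, 0.002]
force: [1.1, -0.1, -0.1]
grip_width: 0.0373
grip_force: 0.0
```

```bash
python3 w.py w12 jar
python3 - <<'E'
from h import *
np.set_printoptions(precision=4,suppress=True)
for n in("top","scene"):
    p,d=camera(n);cv2.imwrite(f"pics/{n}_end.png",p)
    for q in"balance mat dish weight_large weight_small jar ref_block spray carton tube_rack".split():
        for k in finder.cut_out(n,q)[:2]:
            c=cloud(n,d,k["mask"])
            if len(c)<5: continue
            zt=np.percentile(c[:,2],95);t=c[c[:,2]>zt-.006]
            print(n,q,round(k["conf"],2),"ztop %.3f"%zt,((t.max(0)+t.min(0))/2)[:2],"ang",round(cv2.minAreaRect(t[:,:2].astype(np.float32))[2],1))
a,b=cv2.imread("pics/top_end.png"),cv2.imread("pics/scene_end.png")
cv2.imwrite("pics/end.png",np.hstack([cv2.resize(a[110:270,130:400],(400,237)),cv2.resize(b[110:300,80:460],(400,237))]))
E
```

```text
[ 0.393  -0.1008  0.1696] [ 0.4772 -0.1004  0.3698]
jar 0.64 [406.  75.] ztop 0.071 mid [ 0.515  -0.2698] size [0.0415 0.0421] bgr [184. 206. 216.]
jar 0.3 [403.  16.] ztop 0.026 mid [ 0.5806 -0.2711] size [0.0273 0.0609] bgr [145. 145. 145.]
top balance 0.85 ztop 0.062 [0.4907 0.2835] ang 89.4
top mat 0.63 ztop 0.007 [ 0.5134 -0.2681] ang 89.8
top dish 0.42 ztop 0.079 [0.5151 0.281 ] ang 34.7
top weight_large 0.56 ztop 0.131 [0.5211 0.2839] ang 3.0
top weight_small 0.59 ztop 0.053 [ 0.5112 -0.2013] ang 87.9
top weight_small 0.4 ztop 0.050 [0.4937 0.0891] ang 42.9
top ref_block 0.6 ztop 0.029 [ 0.5824 -0.2689] ang 89.5
top spray 0.66 ztop 0.176 [0.5103 0.4743] ang 60.1
top carton 0.7 ztop 0.049 [ 0.559  -0.4627] ang 74.9
top tube_rack 0.65 ztop 0.072 [0.7773 0.0344] ang 14.0
scene balance 0.94 ztop 0.062 [0.5232 0.2857] ang 76.6
scene balance 0.5 ztop 0.081 [0.5282 0.284 ] ang 76.4
scene mat 0.58 ztop 0.006 [ 0.5144 -0.27  ] ang 0.0
scene mat 0.26 ztop 0.072 [0.7789 0.0371] ang 13.0
scene dish 0.48 ztop 0.081 [0.5284 0.2846] ang 82.4
scene dish 0.42 ztop 0.048 [ 0.5615 -0.4616] ang 75.2
scene weight_large 0.81 ztop 0.130 [0.5242 0.286 ] ang 61.4
scene weight_small 0.59 ztop 0.050 [0.3916 0.0234] ang 40.5
scene weight_small 0.59 ztop 0.049 [0.3622 0.1039] ang 6.5
scene ref_block 0.73 ztop 0.028 [ 0.5852 -0.2699] ang 1.4
scene spray 0.57 ztop 0.177 [0.5168 0.4754] ang 60.6
scene carton 0.92 ztop 0.048 [ 0.5604 -0.4616] ang 75.2
scene carton 0.74 ztop 0.073 [ 0.5162 -0.2672] ang 16.8
scene tube_rack 0.94 ztop 0.073 [0.7792 0.0368] ang 12.3
```

View pics/end.png

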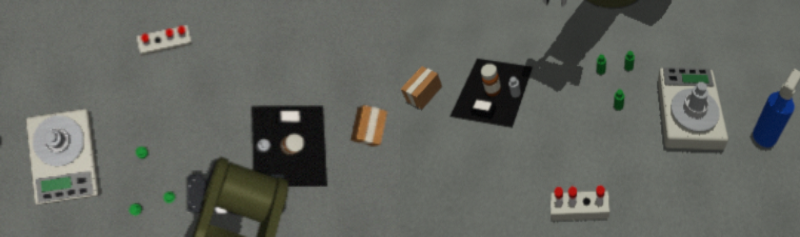

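The picture shows the layout as asked: dish and large weight on the pan (57,138), jar on the mat (292,145), steel weight to its left (263,145) and block behind it (290,116). The bystanders haven't moved, so I'm handing in.

```bash
python3 -c "
from station import ctrl
print(ctrl.hand_in())"
```

```text
the job is handed in; nothing more can be done
None
```

The bench is set out as asked and handed in at about 41 s. The final camera check put every item I could locate within its limits; the hand-in returned no verdict.

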